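Load a specimen carrier onto the square drive of a spinner with self-closing tongs

ROBOT

A 7-joint arm with a two-finger parallel gripper is mounted at the origin on a cart in front of the work surface, level with it; the furniture and walls round the work are solid. World frame = base frame: x ahead of the robot, y to its left, z up, the work surface at z = 0. Lengths are in m, angles in rad, forces in N, time in s.
With the tool pointing down it reaches from about 0.35 to 0.9 m from the base axis. Payload 8.1 kg.
Tool frame: the origin (TCP) lies between the finger pads, 19 mm behind the fingertips; this is the grasp point; z points along the fingers, y is the line along which they close (so a half turn about z gives the same grasp; the last joint's range is limited). The gripper opens to 85 mm and grips with 20 to 120 N. Pads are 22 mm wide; open, the fingers measure 114 mm over their backs; the gripper's body (76 mm by 85 mm) begins 54 mm behind the grasp point. The pads swing forward as they close: fully open they stand 13 mm farther back than shut.
Start: joints at [1.187, 0.434, 0.025, 1.573, -0.012, 1.134, -0.075], TCP at [0.173, -0.601, 0.25] pointing down, gripper open.
Joint ranges: [-2.62, 2.62], [-0.44, 2.09], [-1.27, 1.32], [0.08, 2.57], [-1.32, 4.46], [0.12, 2], [-2.74, 2.74]. Speed limits (rad/s): [2.22, 2.22, 3.01, 3.01, 3.14, 3.14, 3.14].

INTERFACE

Orientations are given as a rotation vector (axis times angle).
In Python, from rig import manip, imaging gives the robot as it stands (manip), with the cameras (imaging).
- The arm moves only by the tool drive_effector, called after "Emit:" by a JSON object that holds its "op" and its "data". Schema: {"type":"object","properties":{"rows":{"type":"array","items":{"type":"array","prefixItems":[{"type":"number"},{"type":"array","items":{"type":"number"},"minItems":3,"maxItems":3},{"type":"number"}],"minItems":3,"maxItems":3},"minItems":1,"maxItems":12},"only":{"type":"string"},"quiet":{"type":"boolean"},"lines":{"type":"string"}},"required":["rows"],"additionalProperties":false}. rows is a list of rows, 1 to 12 of them, each written [opening, [dx, dy, dz], turn]: the finger opening in m, then dx, dy, dz in m, then a turn about the tool's z in rad; each row is the pose to reach, as a shift and turn from the pose commanded when the call began, along the tool's axes at that moment; what a row does not reach only later rows make up. A row lasts 1/10 s, in which the tool goes at most 0.05 m and 0.15 rad, less where a joint would pass 70% of its speed; a pose out of reach is approached as far as the arm can. The fingers move at their own pace and stop on an object; the grip force is fixed at half the most. Time passes only in rows, so rows that do not move let the fingers close. The tool returns the time, the measured TCP pose, the force, the opening and the grip force at its end. only (a regular expression) keeps the lines of the reply that match it, lines (a string "A,B") keeps lines A to B, and quiet returns only ok. Input that does not fit is refused with a message, and nothing moves.
- manip.sense(): the state, without advancing time (a new reading comes with each control period).
- imaging.snapshot(name): name is "scene" or "top" or "wrist"; returns a dict with "image" (480x640x3 uint8, red, green, blue), "fx", "fy", "cx", "cy" (pixels), "distortion" ([k1, k2, p1, p2, k3] as OpenCV has them; the pictures are not rectified), "xyz" and "rotation" of the camera in the world. Camera axes: x right, y up, looking along -z (the intrinsics and any distortion apply to the point x, -y, -z); pixel columns grow to the right and rows downward; lengths in m; the calibration is good to about 2 mm. A picture is of the moment at which its call begins. There is no depth.
- manip.sign_off(): hands the job in; it is judged then, once.
The state is a dict: "clock": time; "q": joint angles; "joint_velocities": joint speeds; "effort": joint torques, N m; "ee_pos": TCP position; "tcp_rot": TCP orientation; "ft_force": force on the tool from outside, world axes, zero at the start; "ft_torque": the same for the moment, N m; "finger_gap": finger opening in m; "gripper_force": force on a finger pad.
Only numpy, scipy, OpenCV 4.12 (cv2) and the standard library are available. Lean on these libraries where they do the work, as an engineer would, in place of code of your own. Each camera call takes 0.05 s, during which the arm holds its last target. There are 200 camera calls.

TASK

Load the specimen carrier onto the spinner with the self-closing tongs. Take the tongs out of their stand, squeeze them open round the carrier's upright stem, let them close on it, and carry the carrier over; turn it to match the square drive shaft and lower it gently, still in the tongs, until it sits fully home on the spindle flange, then squeeze to let go and put the tongs back upright in their stand. The specimens must stay clean: never touch the carrier with the gripper or the arm, do not drop it, and leave the other things on the bench where they are.

Things in the scene. Friction and masses are not known exactly. Their poses are not given: they have to be found in the camera images.
- tongs: Self-closing steel tongs, 157 mm long, 0.17 kg, jaws down in the stand. Origin midway between the two pivots; z up along the tongs to the handles; handles and jaws move along y (symmetric: y and -y alike). Joint housing 34 mm (x) by 36 mm (y), flat underside 13 mm below the origin. Arms below it 29 mm over all (shut) in y, 10 mm thick in x; lowest point of the jaws 74 mm below the origin.
- grip_point (a point): On the tongs' axis, 56 mm above their origin, same axes. TCP goes here, fingers down, closing along y on two bowed sprung handles: strips 20 mm wide in x, 59 mm over all, tops 27 mm higher. 20 N a side only bends the strips (gap 45 mm, jaws shut); jaws open from 25 N, fully at 35 N or a gap under 20 mm. With the stem in the jaws a gap of 36 to 40 mm or 20 N holds both.
- jaw_point (a point): Midway between the jaw linings, on the tongs' axis 65 mm below the origin of tongs, same axes. The white linings are 12 mm wide in x and reach 8 mm above and below this point; they meet when shut. Squeezing the handles opens the jaws, springs close them.
- jaw_left (a joint): Opening angle of a jaw (both move alike), rad: 0 shut, about 0.08 when closed on the 12 mm stem, 0.19 fully open (linings 26 mm apart).
- carrier: Specimen carrier, 0.11 kg: dark metal disc 80 mm across, 6 mm thick, with six small steel specimens on it (to 13 mm high), a square hub (34 mm wide, top 16 mm above the underside) and a stem on that. In the underside a blind square bore, 18 mm wide, 13.5 mm deep. Origin: centre of the underside; z up. Starts on a fixed white tile, 100 mm square, 7 mm thick.
- stem (a point): On the axis of the carrier's upright square steel stem, 34 mm above the underside (the stem is 12 mm wide and reaches from 16 to 48 mm): where the jaws grip. Axes as the carrier; the flats of stem, hub and bore all face along x and y, so every quarter turn is alike.
- spindle_seat (a point): Centre of the top face of the spinner's round dark spindle flange (60 mm across, 60 mm above the bench), where the carrier's underside comes to rest. The square drive shaft rises 12.5 mm from it, 16 mm wide, its top 6 mm tapered to 10 mm; its flats face along this point's x and y. The spindle stands at any angle and can turn under light friction.
- spinner: Specimen spinner, fixed: a low white box, 130 mm square and 46 mm high, with a shallow steel bowl on top (106 mm across, rim 56 mm high) and the spindle in its centre. Origin: centre of its underside, z up.
- stand: The tongs' stand, fixed: steel foot 80 x 86 mm with a white plastic block, 48 mm (x) by 70 mm (y), top 68 mm above the bench. In the top a slot, 20 mm (x) by 44 mm (y), 63 mm deep, takes the jaws; the housing rests on the block, so the origin of the tongs is then 81 mm above the bench. Origin: centre of the foot's underside, z up.
- jar_blue: Bystander, to be left alone: one of two sample jars with blue caps, 60 mm across, 74 mm tall; stands behind the work. Origin at the centre of its underside.
- jar_blue_2: Bystander, to be left alone: the other blue-capped sample jar, 60 mm across, 74 mm tall. Origin at the centre of its underside.
- jar_black: Bystander, to be left alone: sample jar with black cap, 60 mm across, 74 mm tall. Origin at the centre of its underside.
- petri: Bystander, to be left alone: clear petri dish, 60 mm across, 12 mm tall. Origin at the centre of its underside.
- scoop: Bystander, to be left alone: aluminium powder scoop, 117 mm long, 20 mm high. Origin at the centre of its underside.
- marker: Bystander, to be left alone: black marker, 132 mm long, 16 mm thick, lying between the work things. Origin at the centre of its underside.
- pen: Bystander, to be left alone: ball pen, 129 mm long, 11 mm thick, lying between the work things. Origin at the centre of its underside.

How it is judged:
By the outcome, as a careful person would: the job done as asked, in the order asked, and still so for the second after the job is handed in, with the robot touching nothing.
It also fails if it takes over 61 s, if anything falls off the work surface, if the arm or the gripper's body presses on something with over 40 N, if the wrist force passes 120 N, or if a joint passes its speed limit or range.

## Working session

There is one attempt and no reset: what is moved stays moved. The work goes in short steps, Python scripts to look and compute and a tool call to move; the robot and the scene stay as the last step left them, time stands still between calls to the robot, and variables do not carry over. Pictures are saved under pics/ and viewed, at most 13 in all, crops included, and the job is handed in when it is done.

```bash
ls; mkdir -p pics
```

Create h.py:
```python
import numpy as np, cv2, pickle
from rig import manip, imaging
def snap(name, fn=None):
    s=imaging.snapshot(name)
    if fn: cv2.imwrite('pics/'+fn, s['image'][:,:,::-1]); pickle.dump(s,open('pics/'+fn+'.pkl','wb'))
    return s
def load(fn): return pickle.load(open('pics/'+fn+'.pkl','rb'))
def K(s): return np.array([[s['fx'],0,s['cx']],[0,s['fy'],s['cy']],[0,0,1.]])
def R(s):
    r=np.array(s['rotation'],float)
    return r if r.shape==(3,3) else cv2.Rodrigues(r)[0]
def ray(s,uv):
    p=cv2.undistortPoints(np.array(uv,float).reshape(-1,1,2),K(s),np.array(s['distortion'],float)).reshape(-1,2)
    d=np.c_[p[:,0],-p[:,1],-np.ones(len(p))]
    return np.array(s['xyz'],float), d@R(s).T
def plane(s,uv,z):
    o,d=ray(s,uv); return o+d*((z-o[2])/d[:,2])[:,None]
def proj(s,P):
    c=(np.array(P,float).reshape(-1,3)-np.array(s['xyz']))@R(s)
    c=c*[1,-1,-1]
    return cv2.projectPoints(c.reshape(-1,1,3),np.zeros(3),np.zeros(3),K(s),np.array(s['distortion'],float))[0].reshape(-1,2)
def rows_for(p, yaw=None):
    """shift in tool axes from measured pose to world point p"""
    st=manip.sense(); Rt=cv2.Rodrigues(np.array(st['tcp_rot'],float))[0] if np.size(st['tcp_rot'])==3 else np.array(st['tcp_rot'])
    return Rt.T@(np.array(p)-st['ee_pos']), np.arctan2(Rt[1,1],Rt[0,1])
```

Run:
```python
from h import *
for n in ("top","scene"):
    s=snap(n,n+'0.png'); print(n,s['xyz'],s['rotation'],s['fx'],s['cx'],s['cy'],s['distortion'])
st=manip.sense(); print(st)
```

```text
pics
rig.py
top [3.19474593e-01 2.25679436e-04 1.17247490e+00] [ 0.16500537 -0.16789755 -1.56422968] 506.9806387939547 315.72756671696845 240.15709427405938 [-0.11117107  0.          0.          0.          0.        ]
scene [-0.17153811  0.70974487  1.12729703] [ 0.3704679  -0.9141083  -2.22749613] 592.516957836864 320.2368311388105 233.30059483396292 [-0.06847229  0.          0.          0.          0.        ]
{'clock': 0.1, 'q': array([ 1.18737923,  0.4351628 ,  0.02499377,  1.57397419, -0.01161894,
        1.13398469, -0.07508412]), 'joint_velocities': array([-0.00029829, -0.0004771 ,  0.00251726, -0.00329986,  0.0006137 ,
        0.00087317, -0.00071829]), 'effort': array([ 3.57606914e-03, -6.71756244e+01,  1.02833468e+00, -3.16902351e+01,
        1.57497340e-02,  7.25221646e-03, -6.56257862e-05]), 'ee_pos': array([ 0.17304885, -0.60014388,  0.24931109]), 'tcp_rot': array([-3.10935806e+00, -4.39346152e-01,  4.86375174e-04]), 'ft_force': array([-0.22061245,  1.19253619,  0.79189284]), 'ft_torque': array([-0.04505169, -0.02059794, -0.00264969]), 'gripper_force': 0.0, 'finger_gap': 0.08549715801216444}
```

View pics/top0.png

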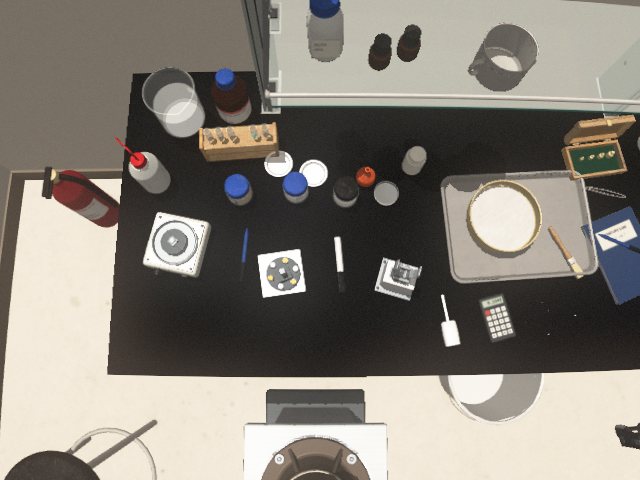

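View pics/scene0.png

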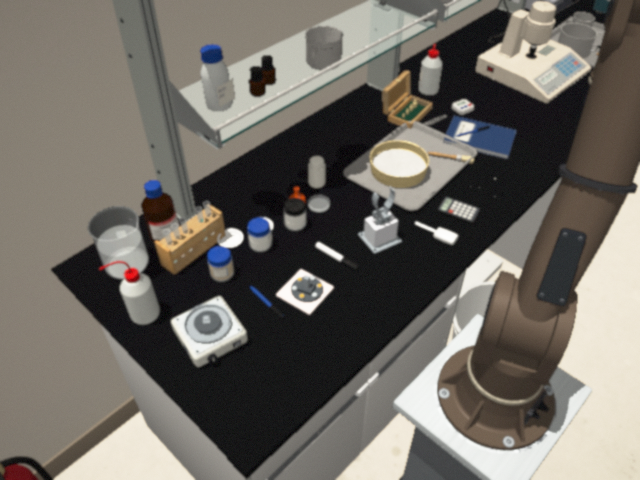

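Top view: spinner about (177,243), carrier on its tile about (282,273), stand with tongs about (398,278), pen (244,254) and marker (340,263) between them. Now an enlarged montage.

Run:
```python
from h import *
t=load('top0.png')['image'][:,:,::-1]; sc=load('scene0.png')['image'][:,:,::-1]
def c(im,x,y,w=66,h=75,k=4): return cv2.resize(im[y-h//2:y-h//2+h,x-w//2:x-w//2+w],None,fx=k,fy=k,interpolation=cv2.INTER_CUBIC)
a=np.hstack([c(t,177,243),c(t,282,273),c(t,398,278)])
b=np.hstack([c(sc,209,325),c(sc,305,290),c(sc,381,220)])
m=np.vstack([a,b]); print(m.shape); cv2.imwrite('pics/m0.png',m)
s=load('top0.png')
for n,p,z in (('spin',(177,241),.06),('car',(282,273),.007),('stand',(398,278),.068),('tongtop',(407,270),.164)): print(n,plane(s,[p],z))
```

```text
(600, 792, 3)
spin [[0.55686757 0.31193065 0.06      ]]
car [[0.49233116 0.07635324 0.007     ]]
stand [[ 0.47204614 -0.18294917  0.068     ]]
tongtop [[ 0.47500555 -0.18582639  0.164     ]]
```

View pics/m0.png

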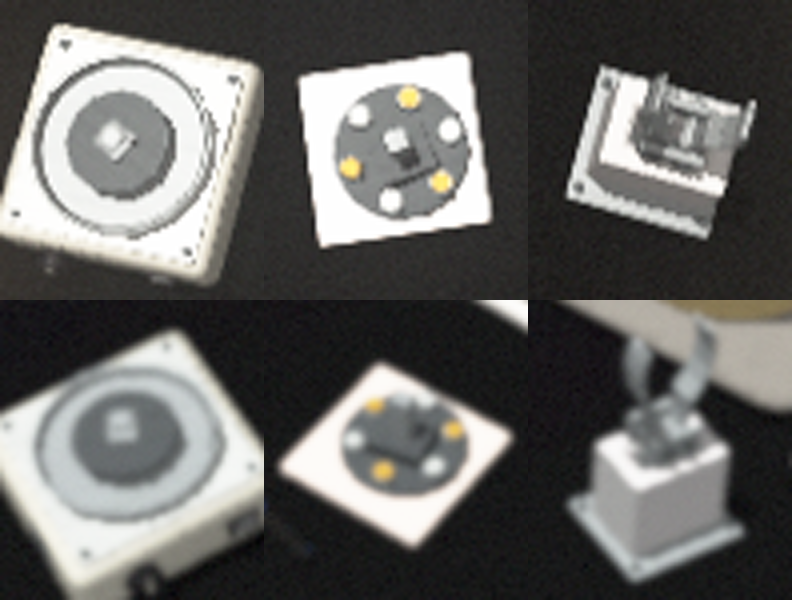

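Montage: spindle shaft ≈(177,243) in top view, stem top ≈(281,270), tongs handle tops ≈(397,256)–(420,264); the tongs' closing line lies about 77° from world x. I move above the stand for a wrist look.

Emit:
{"op": "drive_effector", "data": {"rows": [[0.085,[0.04,-0.03,-0.03],0.05],[0.085,[0.08,-0.06,-0.06],0.1],[0.085,[0.12,-0.095,-0.08],0.15],[0.085,[0.16,-0.125,-0.1],0.2],[0.085,[0.2,-0.16,-0.1],0.25],[0.085,[0.24,-0.19,-0.1],0.3],[0.085,[0.28,-0.22,-0.1],0.35],[0.085,[0.32,-0.25,-0.1],0.4],[0.085,[0.36,-0.285,-0.1],0.45],[0.085,[0.4,-0.317,-0.1],0.5],[0.085,[0.4,-0.317,-0.1],0.5],[0.085,[0.4,-0.317,-0.1],0.5]]}}

```text
clock: 1.3
ee_pos: [0.4721, -0.1798, 0.3497]
tcp_rot: [-3.122, 0.331, -0.0]
ft_force: [-0.5, -1.5, 0.2]
finger_gap: 0.0847
gripper_force: 0.0
```

Run:
```python
from h import *
s=snap('wrist','w1.png'); st=manip.sense(); print(st['ee_pos'],st['tcp_rot'],st['clock']); print(s['xyz'],R(s).round(3).tolist(),s['fx'],s['distortion'])
print(proj(s,[[.472,-.183,.068],[.475,-.186,.164]]))
```

```text
[ 0.47062726 -0.18269715  0.34959407] [-3.12283102e+00  3.35711356e-01  9.99357619e-04] 1.35
[ 0.55376489 -0.19654992  0.47317889] [[-0.21, 0.926, 0.314], [-0.978, -0.198, -0.07], [-0.003, -0.322, 0.947]] 376.59434596694314 [-0.0623322  0.         0.         0.         0.       ]
[[331.52655021 195.04367646]
 [335.27901064 213.77056647]]
```

View pics/w1.png

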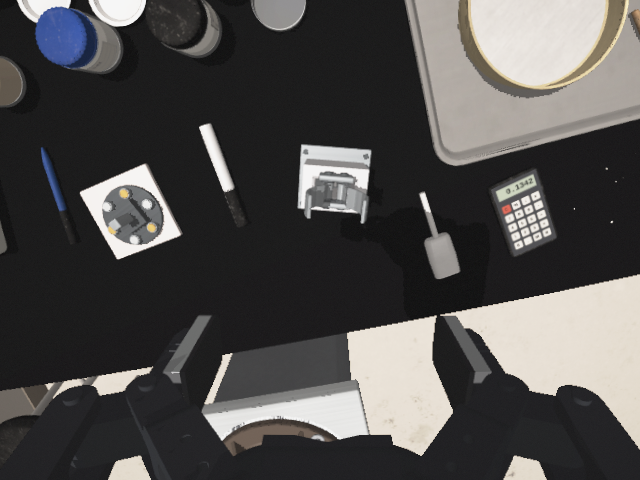

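Wrist view: stand at (335,185), handles tops at about (308,210) and (364,212), level with the closing axis. I enlarge the stand for corners.

Run:
```python
from h import *
s=load('w1.png'); im=s['image'][:,:,::-1]
c=cv2.resize(im[135:235,285:385],None,fx=6,fy=6,interpolation=cv2.INTER_CUBIC); cv2.imwrite('pics/c1.png',c)
```

```text
(no output)
```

View pics/c1.png

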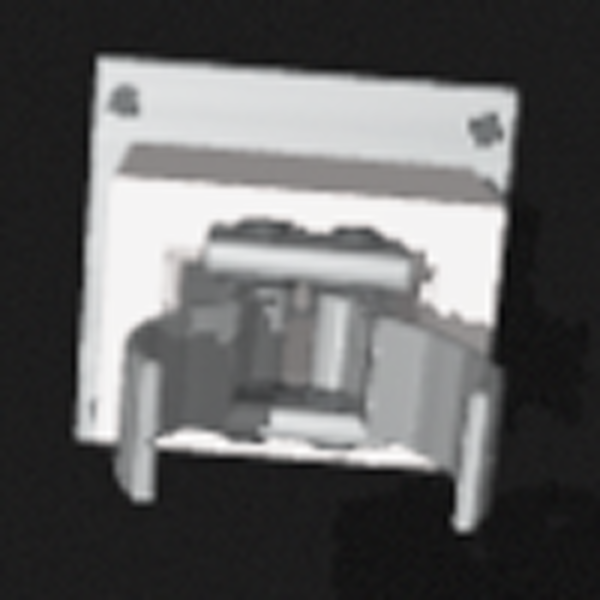

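Crop: handle top faces centred at crop (144,430) and (473,460); block rear corners (113,177),(503,205); foot rear corners (97,58),(517,90). I check these against the given sizes.

Create stand.py:
```python
from h import *
s=load('w1.png')
f=lambda a:np.array(a)/6+[285-.4,135-.4]
b=plane(s,f([[113,177],[503,205]]),.068); h=plane(s,f([[144,430],[473,460]]),.164); ft=plane(s,f([[97,58],[517,90],[78,440]]),.005)
for n,p in(('block',b),('hand',h),('foot',ft[:2])):
    d=p[0]-p[1]; print(n,p.round(4).tolist(),'len',np.hypot(*d[:2]).round(4),'yaw of y',np.degrees(np.arctan2(d[1],d[0])).round(1),'mid',p.mean(0).round(4))
d=(b[0]-b[1])[:2];d/=np.hypot(*d); x=np.array([d[1],-d[0]])
print('stand from block',b.mean(0)[:2]-.024*x,'from foot',ft[:2].mean(0)[:2]-.04*x)
print('footx',ft[2]-ft[0])
```

```bash
python3 stand.py
```

Run:
```python
from h import *
print(rows_for([.47,-.18,.3]))
# top-view blob of stand foot for check
s=load('top0.png'); print(proj(s,[[.472,-.183,.164]]))
# carrier: tile mask and yellow/white
for fn,roi in(('top0.png',(250,245,315,302)),('w1.png',(75,158,188,262))):
    s=load(fn);x0,y0,x1,y1=roi;g=s['image'][y0:y1,x0:x1].min(2)
    m=(g>110).astype(np.uint8); c=max(cv2.findContours(m,0,2)[0],key=cv2.contourArea)
    c=cv2.convexHull(c); q=cv2.minAreaRect(c+np.array([[x0,y0]])); 
    p=plane(s,c.reshape(-1,2)+[x0,y0],.007)[:,:2].astype(np.float32); r=cv2.minAreaRect(p*1000); print(fn,r)
```

```text
block [[0.511, -0.1607, 0.068], [0.4917, -0.2274, 0.068]] len 0.0695 yaw of y 73.9 mid [ 0.5013 -0.1941  0.068 ]
hand [[0.4861, -0.1654, 0.164], [0.4722, -0.2097, 0.164]] len 0.0464 yaw of y 72.6 mid [ 0.4791 -0.1875  0.164 ]
foot [[0.5282, -0.1574, 0.005], [0.5043, -0.2392, 0.005]] len 0.0852 yaw of y 73.7 mid [ 0.5162 -0.1983  0.005 ]
stand from block [ 0.4782693 -0.1873797] from foot [ 0.47782006 -0.18713577]
footx [-0.07616828  0.02218106  0.        ]
(array([-0.00115075, -0.00246768,  0.04959663]), np.float64(-1.784978518731604))
[[405.66176684 271.47726386]]
top0.png ((493.361083984375, 78.27914428710938), (101.8475341796875, 101.55160522460938), 8.47763729095459)
w1.png ((491.92864990234375, 79.1955337524414), (100.81033325195312, 101.99529266357422), 8.61804485321045)
```

Block, handles and foot agree: tongs at (0.4785, −0.1873), closing line 73.8°. Sizes 69.5/85.2 mm match 70/86.

Run:
```python
from h import *
d,y=rows_for([.4785,-.1873,.137]); print(d.round(4),np.degrees(y))
d,y=rows_for([.4785,-.1873,.23]); print(d.round(4))
```

```text
[0.0088 0.003  0.2126] -102.27173564483427
[0.0088 0.0029 0.1196]
```

Emit:
{"op": "drive_effector", "data": {"rows": [[0.085,[0.009,0.003,0.04],0.068],[0.085,[0.009,0.003,0.08],0.068],[0.085,[0.009,0.003,0.12],0.068],[0.085,[0.009,0.003,0.12],0.068],[0.085,[0.009,0.003,0.12],0.068]]}}

```text
clock: 1.85
ee_pos: [0.4773, -0.1909, 0.2305]
tcp_rot: [3.109, -0.452, -0.002]
ft_force: [0.1, 0.3, 0.5]
finger_gap: 0.0849
gripper_force: 0.0
```

Run:
```python
from h import *
s=snap('wrist','w2.png');d,y=rows_for([.4785,-.1873,.137]); print(d.round(4),np.degrees(y),manip.sense()['tcp_rot'])
c=s['image'][40:480,60:580,::-1]; cv2.imwrite('pics/c2.png',c)
```

```text
[-0.001  -0.0035  0.0947] -106.51661298401432 [ 3.10850826e+00 -4.51172029e-01  2.33960890e-03]
```

View pics/c2.png

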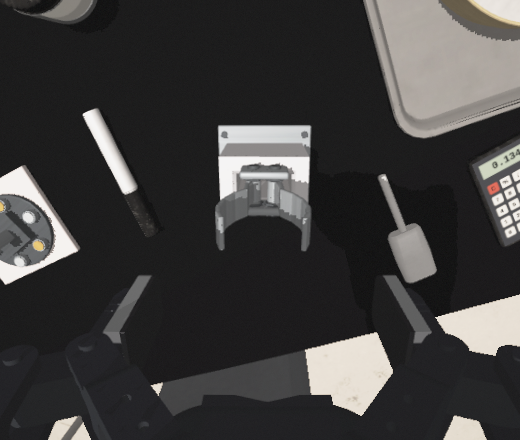

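Handles at crop (222,232) and (305,232), axis-aligned with the fingers. Remeasure from this closer view.

Run:
```python
from h import *
s=load('w2.png')
b=plane(s,np.array([[218.5,156],[311,156]])+[60,40],.068); d=(b[0]-b[1])[:2];L=np.hypot(*d);d/=L;x=np.array([d[1],-d[0]])
print(L,np.degrees(np.arctan2(d[1],d[0])),b.mean(0)[:2]-.024*x)
for i in range(3):
    s=imaging.snapshot('wrist'); st=manip.sense(); print(st['clock'],st['ee_pos'],s['xyz'], np.array(s['xyz'])-st['ee_pos'])
print(rows_for([.4785,-.1873,.137]))
```

```text
0.07132334091036961 73.4271433930613 [ 0.47809845 -0.18820396]
1.95 [ 0.4788116  -0.19088772  0.2321937 ] [ 0.55832876 -0.21354349  0.35532522] [ 0.07951716 -0.02265577  0.12313152]
2.0 [ 0.47899197 -0.19074501  0.23229222] [ 0.55864864 -0.21339938  0.35596183] [ 0.07965667 -0.02265436  0.12366962]
2.05 [ 0.47889586 -0.19060177  0.23212578] [ 0.55872925 -0.21323633  0.35609653] [ 0.0798334  -0.02263456  0.12397075]
(array([-0.00165404, -0.00307785,  0.09511973]), np.float64(-1.8584827831934192))
```

Emit:
{"op": "drive_effector", "data": {"rows": [[0.085,[-0.0015,-0.0027,0.02],0],[0.085,[-0.0015,-0.0027,0.045],0],[0.085,[-0.0015,-0.0027,0.07],0],[0.085,[-0.0015,-0.0027,0.095],0],[0.085,[-0.0015,-0.0027,0.095],0],[0.06,[-0.0015,-0.0027,0.095],0],[0.05,[-0.0015,-0.0027,0.095],0],[0.045,[-0.0015,-0.0027,0.095],0],[0.045,[-0.0015,-0.0027,0.095],0],[0.045,[-0.0015,-0.0027,0.095],0],[0.045,[-0.0015,-0.0027,0.095],0]]}}

```text
clock: 3.15
ee_pos: [0.4788, -0.188, 0.1379]
tcp_rot: [3.108, -0.451, 0.007]
ft_force: [-3.2, -0.6, 17.2]
finger_gap: 0.0455
gripper_force: 22.5
```

Emit:
{"op": "drive_effector", "data": {"rows": [[0.045,[0,0,-0.01],0],[0.045,[0,0,-0.03],0],[0.045,[0,0,-0.055],0],[0.045,[0,0,-0.08],0],[0.045,[0,0,-0.105],0],[0.045,[0,0,-0.13],0],[0.045,[0,0,-0.13],0],[0.045,[0,0,-0.13],0]]}}

```text
clock: 3.95
ee_pos: [0.4773, -0.187, 0.2658]
tcp_rot: [3.109, -0.45, 0.003]
ft_force: [0.0, 0.7, -1.8]
finger_gap: 0.0454
gripper_force: 20.8
```

Run:
```python
from h import *
s=snap('wrist','w3.png'); snap('top','t3.png'); sc=snap('scene','s3.png'); st=manip.sense(); print(st['ee_pos'],st['tcp_rot'],st['finger_gap'],st['gripper_force'],st['ft_force'])
e=st['ee_pos']; u,v=proj(sc,[e])[0].astype(int); print(u,v)
a=cv2.resize(sc['image'][v-40:v+60,u-50:u+50],(400,400),interpolation=cv2.INTER_CUBIC)
b=cv2.resize(s['image'][240:480,200:440],(400,400)); cv2.imwrite('pics/c3.png',np.hstack([a,b])[:,:,::-1])
```

```text
[ 0.47648    -0.18678675  0.26410537] [-3.10899336e+00  4.49512084e-01  2.77051179e-03] 0.04518489079951368 20.773432025562215 [-0.60010711  0.92366647 -1.79678852]
386 159
```

View pics/c3.png

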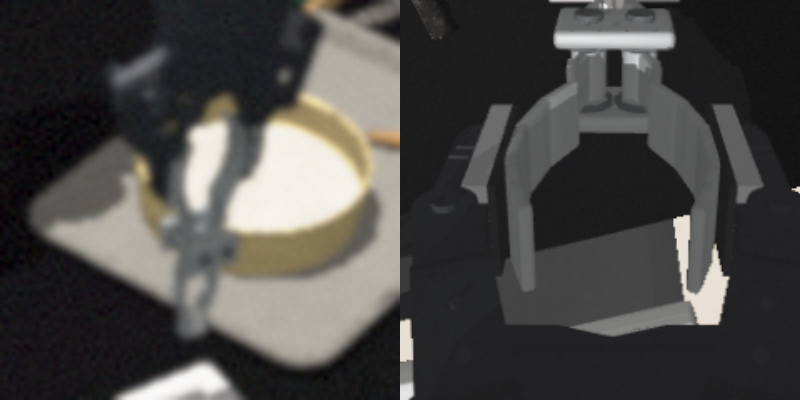

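Tongs hang straight in the fingers, clear of the stand, jaws shut. Move to where the wrist camera looks past the tongs onto the carrier.

Emit:
{"op": "drive_effector", "data": {"rows": [[0.045,[-0.01,-0.015,0],0],[0.045,[-0.03,-0.045,0],0],[0.045,[-0.055,-0.08,0.01],0],[0.045,[-0.08,-0.12,0.02],0],[0.045,[-0.105,-0.16,0.03],0],[0.045,[-0.125,-0.195,0.045],0],[0.045,[-0.14,-0.217,0.054],0],[0.045,[-0.146,-0.225,0.054],0],[0.045,[-0.146,-0.225,0.054],0],[0.045,[-0.146,-0.225,0.054],0]]}}

```text
clock: 5.1
ee_pos: [0.4014, 0.0691, 0.2111]
tcp_rot: [3.109, -0.451, 0.0]
ft_force: [-0.1, 0.0, -2.5]
finger_gap: 0.0453
gripper_force: 20.8
```

Run:
```python
from h import *
s=snap('wrist','w4.png'); print(manip.sense()['ee_pos'])
u,v=proj(s,[[.4925,.0785,.013]])[0]; print(u,v,s['xyz'])
u,v=int(u),max(int(v),75); im=s['image'][v-75:v+75,u-75:u+75,::-1]; print('origin',u-75,v-75)
cv2.imwrite('pics/c4.png',cv2.resize(im,(600,600),interpolation=cv2.INTER_CUBIC))
```

```text
[0.40152065 0.06882606 0.21113202]
285.32748632855885 114.02132983067978 [0.48151851 0.04647262 0.33458086]
origin 210 39
```

View pics/c4.png

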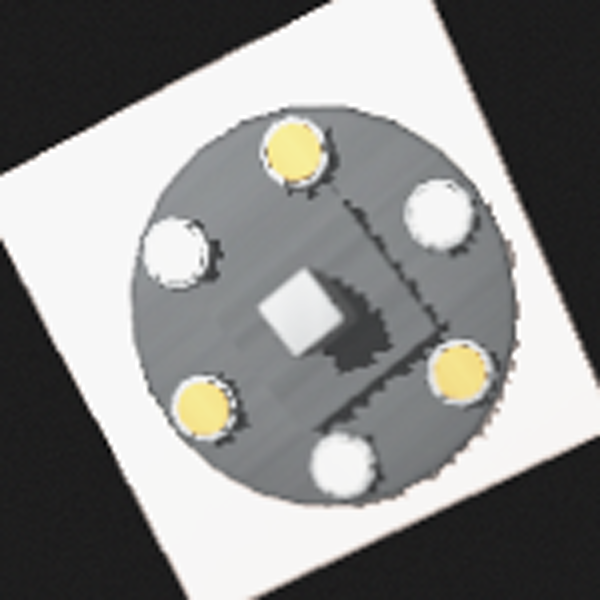

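Carrier crop: stem top corners (258,310),(307,268),(343,315),(297,355); disc ellipse about (325,305). Measure both on their planes.

Create carr.py:
```python
from h import *
s=load('w4.png'); f=lambda a:(np.array(a,float)+.5)/4-.5+[210,39]
im=cv2.resize(s['image'][39:189,210:360],(600,600),interpolation=cv2.INTER_CUBIC); g=im.min(2)
m=(g[240:375,235:365]>165).astype(np.uint8); c=max(cv2.findContours(m,0,1)[0],key=cv2.contourArea).reshape(-1,2)+[235,240]
p=plane(s,f(c),.055)[:,:2].astype(np.float32); r=cv2.minAreaRect(p*1000); print('stem',r, 'area side',cv2.contourArea(p*1000)**.5)
q=plane(s,f([[258,310],[307,268],[343,315],[297,355]]),.055); print(q.mean(0)); e=np.roll(q,-1,0)-q; print(np.hypot(*e.T[:2]),np.degrees(np.arctan2(e[:,1],e[:,0]))%90)
# disc: dark pixels inside tile
gray=im.astype(int); dk=((g>60)&(g<160)).astype(np.uint8); dk=cv2.morphologyEx(dk,3,np.ones((9,9))); c=max(cv2.findContours(dk,0,1)[0],key=cv2.contourArea)
p=plane(s,f(cv2.convexHull(c).reshape(-1,2)),.013)[:,:2].astype(np.float32); print('disc',cv2.fitEllipse(p*1000), cv2.minEnclosingCircle(p*1000))
h=plane(s,f([[350,207],[440,323],[430,338],[318,428]]),.013); e=h[1]-h[0]; e2=h[3]-h[2]; print('hub yaw',np.degrees(np.arctan2(e[1],e[0]))%90,np.degrees(np.arctan2(e2[1],e2[0]))%90)
```

```bash
python3 carr.py
```

```text
stem ((489.5074462890625, 75.49676513671875), (11.268874168395996, 11.30817699432373), 20.733863830566406) area side 11.00237184670339
[0.48944162 0.07515104 0.055     ]
[0.01136762 0.0100767  0.01081859 0.0102344 ] [21.83576798 21.08724428 22.63018916 24.17891491]
disc ((488.947021484375, 74.80022430419922), (78.66044616699219, 79.77433013916016), 141.55801391601562) ((488.82196044921875, 74.81773376464844), 40.12010192871094)
hub yaw 22.0400757195232 20.95969056833603
```

Run:
```python
from h import *
st=manip.sense(); print(st['q'].round(3)); print(rows_for([.4892,.0751,.211]))
s=load('top0.png')
# shaft crop: bright top-face pixels
u,v=proj(s,[[.557,.312,.0725]])[0]; print(u,v); x0,y0=int(u)-10,int(v)-10
g=cv2.resize(s['image'][y0:y0+20,x0:x0+20].min(2),None,fx=8,fy=8,interpolation=cv2.INTER_CUBIC)
print(s['image'][y0:y0+20,x0:x0+20].min(2))
```

```text
[ 0.065  0.156 -0.408  2.094  0.079  0.906 -2.247]
(array([ 0.08225036, -0.03101457,  0.00015518]), np.float64(-1.8599507108529745))
175.50193500975038 239.77578227004037
[[243 241 234 235 222 179 155 146 138 137 147 158 160 195 231 239 244 246
  246 246]
 [243 226 168 172 136 137 142 141 138 137 137 138 138 139 153 190 228 242
  245 245]
 [229 175 132 137 138 140 141 136 140 136 136 138 138 140 138 148 148 225
  243 245]
 [175 139 133 132 136 137 136 140 137 138 137 138 136 138 141 139 135 177
  223 243]
 [133 138 136 134 134 135 137 136 140 139 141 138 140 137 138 142 135 135
  124 224]
 [139 137 137 136 136 133 135 138 137 139 139 140 142 140 139 139 138 139
  138 151]
 [138 139 138 140 140 136 142 148 143 139 134 139 143 139 140 139 141 140
  141 126]
 [133 137 138 138 139 147 172 186 166 141 133 139 138 141 141 140 139 142
  140 139]
 [134 136 136 140 154 190 214 212 196 164 143 141 138 137 140 142 141 141
  144 145]
 [137 133 135 142 183 224 238 237 213 185 171 154 138 137 139 140 141 143
  141 139]
 [134 135 141 162 206 239 245 245 235 196 191 198 165 141 138 140 143 144
  138 139]
 [138 136 156 188 219 244 244 244 237 189 171 210 177 135 138 141 137 139
  140 143]
 [139 137 156 193 211 236 242 242 210 159 213 181  84 118 136 139 140 137
  140 140]
 [138 138 149 167 185 206 225 223 193 218 227 169 105 126 136 137 138 137
  136 139]
 [135 137 138 141 157 186 192 193 217 226 174 129 142 140 139 139 138 138
  142 139]
 [137 133 137 138 140 157 189 218 227 180 127 143 141 140 141 140 138 137
  139 142]
 [139 136 135 136 139 138 160 209 182 117 136 138 141 145 140 140 140 139
  138 136]
 [137 138 139 138 137 139 141 128 111 123 139 134 137 141 142 140 142 143
  144 115]
 [137 139 140 140 138 135 139 141 137 142 137 137 137 138 139 140 142 142
  130  97]
 [136 138 138 135 138 138 136 139 141 142 139 140 139 134 135 141 141 146
  115 100]]
```

Emit:
{"op": "drive_effector", "data": {"rows": [[0.045,[0.005,-0.002,0],-0.05],[0.045,[0.018,-0.007,0],-0.15],[0.045,[0.033,-0.0125,0],-0.26],[0.045,[0.048,-0.018,0],-0.37],[0.045,[0.063,-0.024,0],-0.48],[0.045,[0.075,-0.028,0],-0.58],[0.045,[0.0823,-0.031,0],-0.65],[0.045,[0.0823,-0.031,0],-0.663],[0.045,[0.0823,-0.031,0],-0.663],[0.045,[0.0823,-0.031,0],-0.663],[0.045,[0.0823,-0.031,0],-0.663]]}}

```text
clock: 6.25
ee_pos: [0.4883, 0.0762, 0.2111]
tcp_rot: [3.086, 0.585, -0.0]
ft_force: [-0.2, -0.1, -1.1]
finger_gap: 0.0455
gripper_force: 20.8
```

Run:
```python
from h import *
sc=snap('scene','s5.png'); w=snap('wrist','w5.png'); d,y=rows_for([.4892,.0751,.162]); print(d.round(4),np.degrees(y))
st=manip.sense(); e=st['ee_pos']; print(e,st['q'].round(2))
u,v=proj(sc,[[.4892,.0751,.12]])[0].astype(int); print(u,v, proj(sc,[e,e-[0,0,.121],[.4892,.0751,.055]]).round(1).tolist())
a=cv2.resize(sc['image'][v-50:v+50,u-50:u+50],(400,400),interpolation=cv2.INTER_CUBIC)
u,v=proj(w,[[.4892,.0751,.03]])[0].astype(int); print(u,v)
b=cv2.resize(w['image'][v-75:v+75,u-75:u+75],(400,400),interpolation=cv2.INTER_CUBIC)
cv2.imwrite('pics/c5.png',np.hstack([a,b])[:,:,::-1])
```

```text
[0.0003 0.0015 0.0491] -68.50658573970729
[0.48837599 0.07645224 0.2111281 ] [ 0.13  0.31 -0.49  1.91  0.17  0.97 -1.63]
305 258 [[304.3, 230.5], [305.3, 267.2], [305.8, 276.5]]
329 220
```

Emit:
{"op": "drive_effector", "data": {"rows": [[0.035,[0.0003,0.0015,0],0],[0.025,[0.0003,0.0015,0],0],[0.018,[0.0003,0.0015,0],0],[0.018,[0.0003,0.0015,0],0],[0.018,[0.0003,0.0015,0],0],[0.018,[0.0003,0.0015,0],0]]}}

```text
clock: 6.95
ee_pos: [0.4894, 0.0753, 0.211]
tcp_rot: [3.086, 0.587, -0.0]
ft_force: [0.3, -1.2, -1.3]
finger_gap: 0.0196
gripper_force: 42.2
```

Run:
```python
from h import *
d,y=rows_for([.4892,.0751,.162]); print(d.round(4),np.degrees(y))
```

```text
[-0.0003  0.0001  0.049 ] -68.47162710498496
```

Emit:
{"op": "drive_effector", "data": {"rows": [[0.018,[0,0,0.006],0],[0.018,[0,0,0.014],0],[0.018,[0,0,0.022],0],[0.018,[0,0,0.03],0],[0.018,[0,0,0.038],0],[0.018,[0,0,0.044],0],[0.018,[0,0,0.049],0],[0.018,[0,0,0.049],0],[0.018,[0,0,0.049],0]]}}

```text
clock: 7.85
ee_pos: [0.4895, 0.0753, 0.162]
tcp_rot: [-3.086, -0.587, -0.0]
ft_force: [0.6, -0.0, -1.2]
finger_gap: 0.0187
gripper_force: 42.2
```

Run:
```python
from h import *
w=snap('wrist','w6.png'); sc=snap('scene','s6.png')
u,v=proj(sc,[[.4892,.0751,.06]])[0].astype(int)
a=cv2.resize(sc['image'][v-45:v+35,u-40:u+40],(400,400),interpolation=cv2.INTER_CUBIC)
b=cv2.resize(w['image'][120:420,170:470],(400,400),interpolation=cv2.INTER_AREA)
cv2.imwrite('pics/c6.png',np.hstack([a,b])[:,:,::-1])
```

```text
(no output)
```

View pics/c6.png

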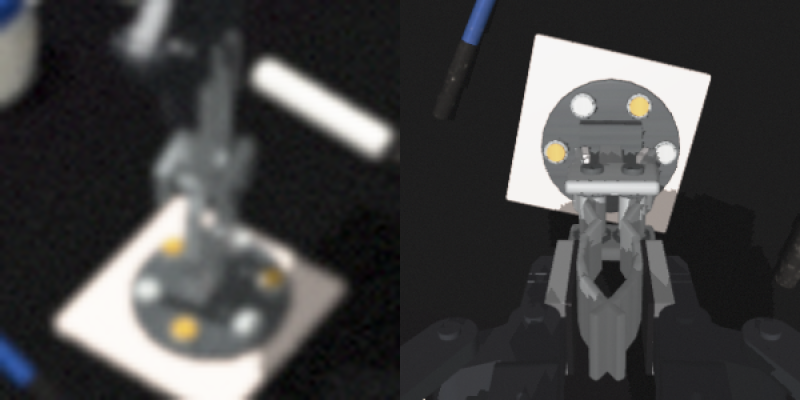

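Jaws stand open at the stem (scene crop (205,275)), hub edges square to the tongs, no contact force. Let the jaws close, then lift a little.

Emit:
{"op": "drive_effector", "data": {"rows": [[0.024,[0,0,0],0],[0.03,[0,0,0],0],[0.035,[0,0,0],0],[0.038,[0,0,0],0],[0.038,[0,0,0],0],[0.038,[0,0,0],0],[0.038,[0,0,0],0]]}}

```text
clock: 8.65
ee_pos: [0.4894, 0.0752, 0.162]
tcp_rot: [3.086, 0.587, -0.0]
ft_force: [-0.2, -0.1, -2.5]
finger_gap: 0.0382
gripper_force: 16.8
```

Emit:
{"op": "drive_effector", "data": {"rows": [[0.038,[0,0,-0.003],0],[0.038,[0,0,-0.008],0],[0.038,[0,0,-0.015],0],[0.038,[0,0,-0.025],0],[0.038,[0,0,-0.03],0],[0.038,[0,0,-0.03],0],[0.038,[0,0,-0.03],0]]}}

```text
clock: 9.35
ee_pos: [0.4895, 0.0752, 0.1921]
tcp_rot: [3.086, 0.586, 0.001]
ft_force: [0.5, 0.4, -3.3]
finger_gap: 0.0384
gripper_force: 16.8
```

Run:
```python
from h import *
w=snap('wrist','w7.png'); st=manip.sense(); print(st['ee_pos'],st['ft_force'],st['ft_torque'],st['gripper_force'],st['finger_gap'])
```

```text
[0.48926905 0.07513165 0.19185717] [ 0.64202306  0.79998736 -3.03039889] [ 0.01361227  0.0471727  -0.05498636] 16.775732066071214 0.03837210409961187
```

Create spots.py:
```python
from h import *
def yellow(s,z):
    hsv=cv2.cvtColor(s['image'],cv2.COLOR_RGB2HSV); m=cv2.inRange(hsv,(18,90,140),(32,255,255))
    n,l,st,c=cv2.connectedComponentsWithStats(m)
    c=[c[i] for i in range(1,n) if 25<st[i,4]<900 and max(st[i,2:4])<40]
    return plane(s,c,z)[:,:2] if c else np.zeros((0,2))
if __name__=='__main__':
    a=yellow(load('w4.png'),.020); print('w4',a.round(4).tolist())
    for f,z in(('w6.png',.020),('w7.png',.050)): print(f,yellow(load(f),z).round(4).tolist())
```

```bash
python3 spots.py
```

```text
w4 [[0.5193, 0.0708], [0.4703, 0.0516], [0.4785, 0.1036]]
w6.png [[0.5196, 0.071], [0.4788, 0.1039]]
w7.png [[0.5195, 0.0702], [0.4784, 0.1033]]
```

The two visible yellow specimens kept their world xy within 1 mm, so the carrier hangs straight, centred under the TCP. Carry it up and to a spot where the spindle is visible ahead.

Emit:
{"op": "drive_effector", "data": {"rows": [[0.038,[0,0,-0.015],0],[0.038,[0,0,-0.04],0],[0.038,[0.004,-0.015,-0.065],0],[0.038,[0.012,-0.04,-0.085],0],[0.038,[0.02,-0.07,-0.088],0],[0.038,[0.029,-0.1,-0.088],0],[0.038,[0.038,-0.13,-0.088],0],[0.038,[0.046,-0.16,-0.088],0],[0.038,[0.052,-0.18,-0.088],0],[0.038,[0.056,-0.192,-0.088],0],[0.038,[0.0563,-0.195,-0.088],0],[0.038,[0.0563,-0.195,-0.088],0]]}}

```text
clock: 10.6
ee_pos: [0.4703, 0.2768, 0.2796]
tcp_rot: [3.086, 0.587, -0.001]
ft_force: [0.4, -0.6, -2.8]
finger_gap: 0.0378
gripper_force: 16.8
```

Emit:
{"op": "drive_effector", "data": {"rows": [[0.038,[0,0,0],0],[0.038,[0,0,0],0]]}}

```text
clock: 10.8
ee_pos: [0.4707, 0.276, 0.28]
tcp_rot: [3.086, 0.584, 0.0]
ft_force: [0.7, 0.1, -3.4]
finger_gap: 0.0382
gripper_force: 16.8
```

Run:
```python
from h import *
from spots import yellow
s=snap('wrist','w8.png'); st=manip.sense(); e=st['ee_pos']; print(e,s['xyz'],proj(s,[[.557,.312,.0725]]),yellow(s,e[2]-.155+.013)-e[:2])
u,v=proj(s,[[.557,.312,.0725]])[0].astype(int); v=max(v,60); print('orig',u-60,v-60)
cv2.imwrite('pics/c8.png',cv2.resize(s['image'][v-60:v+60,u-60:u+60,::-1],(600,600),interpolation=cv2.INTER_CUBIC))
```

```text
[0.4706584  0.27616913 0.27999779] [0.5485688  0.30716721 0.40344507] [[325.09346454 103.74380657]] [[ 0.03009423 -0.00537012]
 [-0.01088699  0.02763558]]
orig 265 43
```

View pics/c8.png

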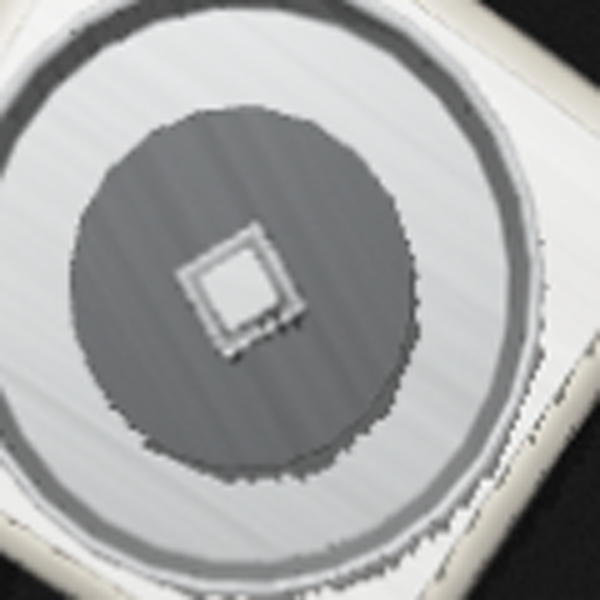

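Spindle crop: shaft shoulder corners (175,272),(260,222),(305,308),(230,360); flange disc centre about (243,292). Measure.

Create spin.py:
```python
from h import *
s=load('w8.png'); f=lambda a:(np.array(a,float)+.5)/5-.5+[265,43]
im=cv2.resize(s['image'][43:163,265:385],(600,600),interpolation=cv2.INTER_CUBIC); g=im.min(2)
sh=g[205:375,165:320]; 
for th in(165,200):
    m=(sh>th).astype(np.uint8); c=max(cv2.findContours(m,0,1)[0],key=cv2.contourArea); c=cv2.convexHull(c).reshape(-1,2)+[165,205]
    p=plane(s,f(c),.0665)[:,:2].astype(np.float32); print('shaft',th,cv2.minAreaRect(p*1000))
q=plane(s,f([[175,272],[260,222],[305,308],[230,360]]),.0665);e=np.roll(q,-1,0)-q; print(q.mean(0),np.hypot(*e.T[:2]),np.degrees(np.arctan2(e[:,1],e[:,0]))%90)
dk=((g>70)&(g<150)).astype(np.uint8); dk=cv2.morphologyEx(dk,2,np.ones((7,7))); n,l,st,cc=cv2.connectedComponentsWithStats(dk); k=l[420,240]
c=max(cv2.findContours((l==k).astype(np.uint8),0,1)[0],key=cv2.contourArea)
p=plane(s,f(cv2.convexHull(c).reshape(-1,2)),.06)[:,:2].astype(np.float32); print('flange',cv2.fitEllipse(p*1000))
# top-face: brightest centre
t=plane(s,f([[202,283],[258,247],[284,300],[232,332]]),.0725); print('top',t.mean(0))
```

```bash
python3 spin.py
```

```text
shaft 165 ((555.7037353515625, 322.79119873046875), (16.367061614990234, 16.218830108642578), 51.07051467895508)
shaft 200 ((555.8564453125, 323.18804931640625), (9.701669692993164, 9.64150333404541), 50.62970733642578)
[0.55571102 0.32239697 0.0665    ] [0.01642131 0.01567423 0.01533346 0.01692881] [50.23759695 50.04011095 54.80128788 53.90362676]
flange ((554.6743774414062, 321.73858642578125), (59.773067474365234, 62.784996032714844), 137.49583435058594)
top [0.55570006 0.32190672 0.0725    ]
```

Run:
```python
from h import *
s=load('top0.png'); print('top cam',plane(s,[[171.3,239.9]],.0725))
s=load('scene0.png'); g=s['image'].min(2)
u,v=proj(s,[[.5557,.3225,.0725]])[0]; print(u,v); x0,y0=int(u)-10,int(v)-10
sub=g[y0:y0+20,x0:x0+20]; ys,xs=np.where(sub>150); print(xs.mean()+x0,ys.mean()+y0,len(xs)); print(plane(s,[[xs.mean()+x0,ys.mean()+y0]],.0725))
print(rows_for([.5556,.3225,.255]), rows_for([.5556,.3225,.215])[0])
```

```text
top cam [[0.55671257 0.32155619 0.0725    ]]
205.11482108132986 317.01980624907014
204.58992805755395 312.9712230215827 139
[[0.5653119  0.31634636 0.0725    ]]
(array([ 0.09599735, -0.01210979,  0.02498753]), np.float64(-1.1967877070722406)) [ 0.09599857 -0.01213403  0.06498752]
```

Top camera agrees within about 1 mm. Go over the spindle and turn −0.515 (tool) to match 51°.

Emit:
{"op": "drive_effector", "data": {"rows": [[0.038,[0.006,-0.001,0],-0.03],[0.038,[0.02,-0.0025,0],-0.1],[0.038,[0.036,-0.0045,0],-0.19],[0.038,[0.052,-0.0065,0],-0.28],[0.038,[0.068,-0.0085,0],-0.37],[0.038,[0.082,-0.01,0],-0.45],[0.038,[0.092,-0.0115,0],-0.5],[0.038,[0.096,-0.012,0],-0.515],[0.038,[0.096,-0.012,0],-0.515],[0.038,[0.096,-0.012,0],-0.515],[0.038,[0.096,-0.012,0],-0.515],[0.038,[0.096,-0.012,0],-0.515]]}}

```text
clock: 12.05
ee_pos: [0.5549, 0.3236, 0.2803]
tcp_rot: [2.835, 1.353, 0.0]
ft_force: [0.6, -0.2, -2.8]
finger_gap: 0.0381
gripper_force: 16.8
```

Run:
```python
from h import *
from spots import yellow
s=snap('wrist','w9.png'); sc=snap('scene','s9.png'); st=manip.sense(); e=st['ee_pos']; print(e,st['q'].round(2)); d,y=rows_for([.5558,.3223,.215]); print(d.round(4),np.degrees(y))
r=yellow(s,e[2]-.142)-e[:2]; a=np.radians(29.5); Q=np.array([[np.cos(a),-np.sin(a)],[np.sin(a),np.cos(a)]]); print(r, (np.array([[.0300,-.0045],[-.0106,.0283],[-.0191,-.0237]])@Q.T))
```

```text
[0.55498807 0.32358443 0.28021425] [-0.21  0.52 -0.64  1.44  0.32  1.28 -1.55]
[-0.0005  0.0014  0.0652] -38.9737417701461
[[ 0.20479361 -0.03596139]
 [ 0.02900329  0.01009419]
 [-0.02286373  0.01861401]] [[ 0.02832658  0.01085611]
 [-0.02316136  0.01941138]
 [-0.00495336 -0.03003272]]
```

Emit:
{"op": "drive_effector", "data": {"rows": [[0.038,[-0.0003,0.001,0.008],0],[0.038,[-0.0003,0.001,0.02],0],[0.038,[-0.0003,0.001,0.032],0],[0.038,[-0.0003,0.001,0.042],0],[0.038,[-0.0003,0.001,0.048],0],[0.038,[-0.0003,0.001,0.05],0],[0.038,[-0.0003,0.001,0.05],0],[0.038,[-0.0003,0.001,0.05],0]]}}

```text
clock: 12.95
ee_pos: [0.5559, 0.3231, 0.2304]
tcp_rot: [-2.835, -1.353, -0.001]
ft_force: [0.6, 0.5, -3.7]
finger_gap: 0.0382
gripper_force: 16.8
```

Run:
```python
from h import *
print(rows_for([.5556,.3227,.215]))
```

```text
(array([-5.53797006e-04, -8.93406501e-06,  1.54342848e-02]), np.float64(-0.6800607578126205))
```

Emit:
{"op": "drive_effector", "data": {"rows": [[0.038,[-0.0004,0,0.002],0],[0.038,[-0.0004,0,0.004],0],[0.038,[-0.0004,0,0.006],0],[0.038,[-0.0004,0,0.008],0],[0.038,[-0.0004,0,0.008],0]]}}

```text
clock: 13.45
ee_pos: [0.5554, 0.3224, 0.2216]
tcp_rot: [2.835, 1.353, -0.001]
ft_force: [0.3, -0.3, -2.7]
finger_gap: 0.0382
gripper_force: 16.8
```

Run:
```python
from h import *
print(rows_for([.5556,.3227,.215]), manip.sense()['ft_torque'])
```

```text
(array([ 3.86924146e-04, -2.13830395e-05,  6.57837952e-03]), np.float64(-0.6801143465084467)) [-0.03552707  0.02147702  0.01131566]
```

Emit:
{"op": "drive_effector", "data": {"rows": [[0.038,[0,0,0.0015],0],[0.038,[0,0,0.003],0],[0.038,[0,0,0.0045],0],[0.038,[0,0,0.005],0],[0.038,[0,0,0.005],0]]}}

```text
clock: 13.95
ee_pos: [0.5555, 0.3225, 0.2169]
tcp_rot: [2.835, 1.353, -0.0]
ft_force: [0.1, 0.8, -3.2]
finger_gap: 0.0382
gripper_force: 16.8
```

Emit:
{"op": "drive_effector", "data": {"rows": [[0.038,[0,0,0.001],0],[0.038,[0,0,0.0015],0],[0.038,[0,0,0.0015],0],[0.038,[0,0,0.0015],0]]}}

```text
clock: 14.35
ee_pos: [0.5555, 0.3225, 0.2155]
tcp_rot: [2.835, 1.353, -0.0]
ft_force: [-0.0, 1.3, -2.4]
finger_gap: 0.0381
gripper_force: 16.8
```

Emit:
{"op": "drive_effector", "data": {"rows": [[0.038,[0,0,0.0005],0],[0.038,[0,0,0.001],0],[0.038,[0,0,0.001],0],[0.038,[0,0,0.001],0]]}}

```text
clock: 14.75
ee_pos: [0.5555, 0.3225, 0.2145]
tcp_rot: [-2.835, -1.353, -0.0]
ft_force: [-0.0, 0.3, -1.7]
finger_gap: 0.0377
gripper_force: 16.8
```

Emit:
{"op": "drive_effector", "data": {"rows": [[0.038,[0,0,0.0005],0],[0.038,[0,0,0.001],0],[0.038,[0,0,0.001],0],[0.038,[0,0,0.001],0]]}}

```text
clock: 15.15
ee_pos: [0.5558, 0.3227, 0.2141]
tcp_rot: [-2.835, -1.353, -0.002]
ft_force: [-0.0, -1.2, 4.3]
finger_gap: 0.038
gripper_force: 17.3
```

Contact exactly at the expected height (TCP 0.2145 ⇒ underside 0.060): home. Squeeze to release and rise slowly.

Emit:
{"op": "drive_effector", "data": {"rows": [[0.038,[0,0,-0.0005],0],[0.03,[0,0,-0.0005],0],[0.024,[0,0,-0.0005],0],[0.018,[0,0,-0.0005],0],[0.018,[0,0,-0.0005],0],[0.018,[0,0,-0.0005],0],[0.018,[0,0,-0.0005],0]]}}

```text
clock: 15.85
ee_pos: [0.5555, 0.3225, 0.2138]
tcp_rot: [2.835, 1.353, -0.0]
ft_force: [-0.0, -0.6, -2.2]
finger_gap: 0.0193
gripper_force: 42.2
```

Emit:
{"op": "drive_effector", "data": {"rows": [[0.018,[0,0,-0.004],0],[0.018,[0,0,-0.008],0],[0.018,[0,0,-0.013],0],[0.018,[0,0,-0.02],0],[0.018,[0,0,-0.03],0],[0.018,[0,0,-0.04],0],[0.018,[0,0,-0.05],0],[0.018,[0,0,-0.06],0],[0.018,[0,0,-0.06],0]]}}

```text
clock: 16.75
ee_pos: [0.556, 0.3232, 0.276]
tcp_rot: [-2.835, -1.353, -0.004]
ft_force: [0.3, 0.0, -1.8]
finger_gap: 0.0185
gripper_force: 42.2
```

Run:
```python
from h import *
from spots import yellow
w=snap('wrist','w10.png'); sc=snap('scene','s10.png'); print(manip.sense()['ft_force'], yellow(w,.073).round(4).tolist())
p=yellow(load('w9.png'),.280-.142); print(p.round(4).tolist())
```

```text
[ 0.48323014 -0.46635992 -1.95162516] [[0.7972, 0.2629], [0.5848, 0.3329], [0.5328, 0.3415]]
[[0.7599, 0.2875], [0.584, 0.3336], [0.5321, 0.3422]]
```

Carrier's specimens read consistent with sitting on the flange plane. Let the jaws shut and go back above the stand.

Emit:
{"op": "drive_effector", "data": {"rows": [[0.03,[0,0,0],0],[0.04,[0,0,0],0],[0.045,[0,0,0],0],[0.045,[-0.01,0.006,0],0],[0.045,[-0.03,0.018,0],0],[0.045,[-0.06,0.035,0],0],[0.045,[-0.09,0.053,0],0],[0.045,[-0.12,0.07,0],0],[0.045,[-0.15,0.088,0],0],[0.045,[-0.18,0.106,0],0],[0.045,[-0.2,0.118,0],0],[0.045,[-0.21,0.124,0],0]]}}

```text
clock: 18.05
ee_pos: [0.5194, 0.0778, 0.2739]
tcp_rot: [2.836, 1.347, -0.001]
ft_force: [-0.1, -0.7, -2.3]
finger_gap: 0.0449
gripper_force: 21.4
```

Emit:
{"op": "drive_effector", "data": {"rows": [[0.045,[-0.02,0.011,0],0.06],[0.045,[-0.045,0.026,0],0.18],[0.045,[-0.075,0.043,0],0.32],[0.045,[-0.105,0.061,0],0.46],[0.045,[-0.135,0.079,0],0.6],[0.045,[-0.165,0.096,0],0.74],[0.045,[-0.19,0.111,0],0.88],[0.045,[-0.21,0.123,0],1.0],[0.045,[-0.225,0.132,0],1.1],[0.045,[-0.236,0.137,0],1.178],[0.045,[-0.236,0.137,0],1.178],[0.045,[-0.236,0.137,0],1.178]]}}

```text
clock: 19.25
ee_pos: [0.4782, -0.1874, 0.274]
tcp_rot: [-3.109, 0.445, -0.0]
ft_force: [0.4, -1.0, -1.0]
finger_gap: 0.0451
gripper_force: 21.4
```

Emit:
{"op": "drive_effector", "data": {"rows": [[0.045,[0,0,0],0],[0.045,[0,0,0],0]]}}

```text
clock: 19.45
ee_pos: [0.4783, -0.1873, 0.274]
tcp_rot: [-3.11, 0.445, -0.0]
ft_force: [-1.2, -0.1, -2.0]
finger_gap: 0.0452
gripper_force: 21.4
```

Run:
```python
from h import *
d,y=rows_for([.4785,-.1877,.2660]); print(d.round(4),np.degrees(y))
w=snap('wrist','w11.png'); a=load('w3.png')['image']; 
t=a[225:320,265:385]; r=cv2.matchTemplate(w['image'],t,cv2.TM_CCOEFF_NORMED); print(cv2.minMaxLoc(r))
```

```text
[0.0003 0.0003 0.008 ] -106.30383544550624
(-0.45033496618270874, 0.9655819535255432, (185, 160), (265, 224))
```

Tongs sit in the hand as when they left the stand (template match 0.97, 1 px). Lower into the slot.

Emit:
{"op": "drive_effector", "data": {"rows": [[0.045,[0.0002,-0.0003,0.02],0],[0.045,[0.0002,-0.0003,0.045],0],[0.045,[0.0002,-0.0003,0.06],0],[0.045,[0.0002,-0.0003,0.072],0],[0.045,[0.0002,-0.0003,0.085],0],[0.045,[0.0002,-0.0003,0.1],0],[0.045,[0.0002,-0.0003,0.115],0],[0.045,[0.0002,-0.0003,0.126],0],[0.045,[0.0002,-0.0003,0.131],0],[0.045,[0.0002,-0.0003,0.131],0],[0.045,[0.0002,-0.0003,0.131],0]]}}

```text
clock: 20.6
ee_pos: [0.4786, -0.1882, 0.1434]
tcp_rot: [3.109, -0.45, 0.001]
ft_force: [0.2, 0.1, -0.5]
finger_gap: 0.0453
gripper_force: 21.4
```

Emit:
{"op": "drive_effector", "data": {"rows": [[0.045,[0,0,0.001],0],[0.045,[0,0,0.002],0],[0.045,[0,0,0.003],0],[0.045,[0,0,0.003],0]]}}

```text
clock: 21.0
ee_pos: [0.4782, -0.1882, 0.14]
tcp_rot: [3.109, -0.45, 0.0]
ft_force: [0.1, -0.6, -1.7]
finger_gap: 0.0453
gripper_force: 21.4
```

Emit:
{"op": "drive_effector", "data": {"rows": [[0.045,[0,0,0.001],0],[0.045,[0,0,0.002],0],[0.045,[0,0,0.002],0],[0.045,[0,0,0.002],0]]}}

```text
clock: 21.4
ee_pos: [0.4784, -0.1882, 0.1383]
tcp_rot: [3.109, -0.45, 0.001]
ft_force: [-1.9, 0.8, 4.3]
finger_gap: 0.0451
gripper_force: 22.0
```

Contact at the original rest height (0.138). Open, rise, and check.

Emit:
{"op": "drive_effector", "data": {"rows": [[0.055,[0,0,0],0],[0.07,[0,0,0],0],[0.085,[0,0,0],0],[0.085,[0,0,0],0],[0.085,[0,0,0],0],[0.085,[0,0,-0.01],0],[0.085,[0,0,-0.035],0],[0.085,[0,0,-0.065],0],[0.085,[0,0,-0.095],0],[0.085,[0,0,-0.125],0],[0.085,[0,0,-0.14],0],[0.085,[0,0,-0.14],0]]}}

```text
clock: 22.6
ee_pos: [0.4795, -0.1883, 0.2811]
tcp_rot: [3.108, -0.45, 0.008]
ft_force: [0.4, 0.6, -0.4]
finger_gap: 0.0851
gripper_force: 0.0
```

Emit:
{"op": "drive_effector", "data": {"rows": [[0.085,[-0.02,0.02,0],0],[0.085,[-0.05,0.05,-0.02],0],[0.085,[-0.08,0.08,-0.04],0],[0.085,[-0.1,0.1,-0.05],0],[0.085,[-0.1,0.1,-0.05],0],[0.085,[-0.1,0.1,-0.05],0]]}}

```text
clock: 23.2
ee_pos: [0.3537, -0.2557, 0.3278]
tcp_rot: [-3.109, 0.452, -0.0]
ft_force: [0.5, -0.0, 0.6]
finger_gap: 0.085
gripper_force: 0.0
```

Run:
```python
from h import *
t=snap('top','t12.png'); sc=snap('scene','s12.png')
from spots import yellow
def c(im,x,y,w=66,h=75,k=4): return cv2.resize(im[y-h//2:y-h//2+h,x-w//2:x-w//2+w],None,fx=k,fy=k,interpolation=cv2.INTER_CUBIC)
T=t['image'][:,:,::-1];S=sc['image'][:,:,::-1]
m=np.vstack([np.hstack([c(T,177,243),c(T,282,273),c(T,398,278)]),np.hstack([c(S,209,325),c(S,305,290),c(S,381,220)])]); cv2.imwrite('pics/m12.png',m)
print(yellow(t,.073).round(4).tolist())
d=cv2.absdiff(t['image'],load('top0.png')['image']).max(2); n,l,stt,cc=cv2.connectedComponentsWithStats((cv2.medianBlur(d,3)>50).astype(np.uint8)); print([(stt[i].tolist()) for i in range(1,n) if stt[i,4]>12])
# tongs handles unchanged?
for f in('top','scene'):
    a=load(f+'0.png')['image'];b=load(f[0]+'12.png')['image']; x,y=(398,278) if f=='top' else (381,220)
    q=a[y-35:y+35,x-30:x+30]; print(f,np.abs(q.astype(int)-b[y-35:y+35,x-30:x+30]).mean())
```

```text
[]
[[156, 224, 38, 36, 553], [165, 234, 12, 12, 80], [469, 245, 171, 235, 22926], [266, 257, 35, 34, 822], [503, 276, 7, 5, 21], [613, 279, 13, 22, 85], [476, 296, 28, 48, 288], [441, 303, 24, 26, 257], [485, 305, 28, 34, 644], [615, 423, 25, 27, 499], [331, 474, 9, 6, 21]]
top 3.7521428571428572
scene 2.619047619047619
```

View pics/m12.png

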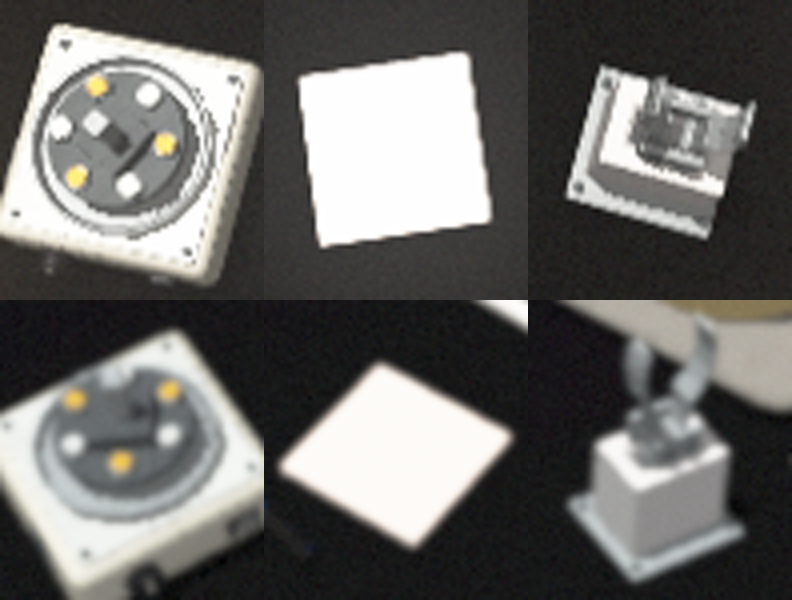

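The carrier sits level on the spindle, the tile is empty, and the tongs stand upright as at the start. Other differences in the image are the arm and its shadow. Hand in.

```bash
python3 -c "
from rig import manip, imaging; print(manip.sign_off())"
```

```text
the job is handed in; nothing more can be done
None
```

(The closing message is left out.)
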